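# Seat the locating pin in a drying-rack corner block

### The arm

A 7-joint arm with a two-finger parallel gripper is mounted at the origin on the work surface. World frame = base frame: x ahead of the robot, y to its left, z up, the work surface at z = 0. Lengths are in mm, angles in rad, forces in N, time in s.
With the tool pointing down it reaches from about 400 to 900 mm from the base axis. Payload 5.6 kg.
Tool frame: the origin (TCP) lies midway between the tips of the shut fingers; the grasp point (between the pads) lies 19 mm behind it; x points along the fingers, y is the direction in which the jaws open and shut, and the axes are right-handed (so a half turn about x gives the same grasp; the last joint's range is limited). The gripper opens to 92 mm and grips with 3 to 60 N. Pads are 20 mm wide; open, the fingers measure 128 mm over their backs; the gripper's body (75 mm by 189 mm) begins 69 mm behind the grasp point.
Start: joints at [1.232, 0.468, -0.012, 1.603, 0.006, 1.071, -0.056], TCP at [189.436, -621.79, 214.592] pointing down, gripper open.
Joint ranges: [-2.53, 2.53], [-0.31, 2.02], [-1.57, 1.55], [0.28, 2.44], [-1.29, 4.43], [0.15, 1.84], [-2.92, 2.92]. Speed limits (rad/s): [2.57, 2.57, 3.14, 3.14, 3.14, 3.14, 3.14].

### API

Orientations are given as a rotation vector (axis times angle).
In Python, from cell import robot, grip, kin, viewer gives the robot as it stands. Calls block until the motion is done:
- robot.movep(position, orientation): joint-space move of the TCP to a pose.
- robot.servo_line(position, feed=150, rotation=None): straight line of the TCP; rotation=None keeps the orientation; feed is the mean speed in mm/s.
- robot.goto_joints(angles): joint-space move.
- grip(opening, newtons=None): opening from 0.0 (shut) to 1.0 (fully open); newtons is the grip in N (None keeps the last); returns when the fingers have stopped.
- robot.hold(seconds).
- kin.ik(position, orientation): joint angles nearest the present ones, or None.
- robot.observe(): the state.
- viewer.read_camera(name): name is "scene" or "top"; returns the picture (420x560x3 uint8, red, green, blue); there is no depth.
- viewer.camera_info(name): a dict with "camera_matrix" (3x3 intrinsics, pixels), "R" (3x3) and "t" (3): a world point X has camera coordinates R X + t. Camera axes: x right, y down, z forward; pixel columns grow to the right and rows downward; lengths in mm; the calibration is good to about 2 mm. A picture is of the moment at which its call begins. camera_info takes no time and is no camera call.
A pose or a line that the arm cannot do raises robot.IKError and nothing moves.
- robot.job_done(): hands the job in, once; it reports no verdict.
Trained networks look in the newest picture that a camera, given by its name, has taken for a name from the list of things; names that differ only in an ending like _2 or _b are one class to them, and where a whole thing is asked for, a point or a joint stands for the part that bears it (a point fixed in the world has none). Each returns a list of dicts, best first, with "confidence" (0 to 1); they miss things now and then, are a little off and sometimes report something else, mostly with a low value. They report only what shows in the picture. A call takes as long as a camera call.
- viewer.silhouettes(name, camera): "mask" (420x560 bool, what is visible of it).
- viewer.pinpoint(name, camera): "at" ([x, y, z] in mm, in the coordinates of the camera as it stood for that picture, good to about 4 mm: a listed point, or the origin of a listed thing).
The state is a dict: "t": time; "joints": joint angles; "joint_velocities": joint speeds; "joint_torque": joint torques, N m; "tcp_pos": TCP position; "tcp_rot": TCP orientation; "contact_force": force on the tool from outside, world axes, zero at the start; "wrist_torque": the same for the moment, N m; "grip_width": opening from 0.0 (shut) to 1.0 (fully open).
Only numpy, scipy, OpenCV 4.12 (cv2) and the standard library are available. Lean on these libraries where they do the work, as an engineer would, in place of code of your own. Each camera call takes 0.05 s, during which the arm holds its last target.

### The job

Take the blue-headed steel pin out of the pin stand and fit it into the bore of the aluminium rack corner block on the green jig: put it in edge-first, clearly tilted, then straighten it and slide it down under control until its collar rests on the block, and let go. The fit is tight and the block's exact place is only roughly known, so feel for the bore gently, never force or drop the pin, and leave everything else where it is.

Things in the scene. Friction and masses are not known exactly. Their poses are not given: they have to be found in the camera images.
- pin: Blue-headed steel pin, upright in one of the stand's 3 pockets (which one varies), about 0.26 kg. From the foot up: round shaft 20 mm wide, 50 mm long, foot chamfered 1 mm; collar 34 mm wide, 6 mm thick (50 to 56 mm above the foot); square head 22 x 22 mm, 42 mm tall (56 to 98 mm), the part to grip. Origin: centre of the foot; z up the pin, x and y square to the head's flats.
- mouth (a point): Nominal centre of the bore's mouth, level with the block's flat top face (80 mm above the table); fixed to the jig, axes as the jig's. The real bore lies up to 6 mm from it along x and up to 6 mm along y, unmeasured: find it by feel or sight. Bore: vertical, round, 21.6 mm wide, 0.5 mm chamfer, 56 mm deep (through). Pin home: collar on the face, foot 50 mm below it.
- jig: Fixed green jig plate, 150 x 150 x 14 mm, dark rails 26 mm tall on its +y and -y edges; may swap sides with the stand. It carries the rack corner block (aluminium, 70 x 70 mm, top face at 80 mm) on a stiff cross slide left off centre, which does not give below about 50 N. Tube stubs leave the block's +x and +y sides, 19 mm below its top face. Origin: centre of its underside, z up.
- stand: Grey fixed pin stand, 64 x 230 x 26 mm, three round pockets 29 mm wide and 20 mm deep in a row along its y, 75 mm apart (one at the centre); the pins stand on the pocket floors, 6 mm above the table. Origin: centre of its underside, z up.
- thin_pin: Orange-headed pin: stands upright in one of the three pockets of the stand at the start (which one varies). Same shape as the blue pin (98 mm tall) but with a 15 mm shaft and an orange head; a bystander. Origin: centre of its foot, z up along it.
- thick_pin: Red-headed pin: stands upright in one of the three pockets of the stand at the start (which one varies). Same shape as the blue pin (98 mm tall) but with a 24 mm shaft and a red head; a bystander. Origin: centre of its foot, z up along it.
- lump_a: Lump of dry white clay, about 80 mm wide and 55 mm tall, a bystander. Origin: centre of its underside.
- lump_b: Smaller lump of dry clay, about 65 mm wide and 44 mm tall, a bystander. Origin: centre of its underside.
- wrench: Wrench lying on the bench, a bystander. Origin on its underside.
- mug: Blue mug, 80 mm wide, 90 mm tall, a bystander. Origin: centre of its underside.
- parts_bin: Yellow open bin, 100 x 140 x 50 mm, a bystander. Origin: centre of its underside.

How it is judged (in metres and radians):
On the way, in this order (a step that is already met when the one before it is completed fails the run):
1. the blue pin is lifted clear of the stand (height (world z) of pin above 0.04 m), for 0.1 s.
2. the pin's lower edge is in the bore while the pin is tilted by more than 6 degrees: its foot centre is below the block's top face, close to the bore (angle between pin's own z axis and vertical above 0.105 rad and z of pin in the frame of mouth below -0.001 m and horizontal distance between pin and mouth below 0.022 m), for 0.1 s.
3. the pin is straight and home in the bore, collar on the block (z of pin in the frame of mouth below -0.0475 m and angle between pin's own z axis and vertical below 0.04 rad and horizontal distance between pin and mouth below 0.014 m and linear speed of pin below 0.02 m/s), for 0.2 s.
At the end, for the whole second after the job is handed in: The blue pin stands in the bore, let go and at rest: foot at least 47.5 mm below the block's top face (collar on the face, 50 mm), within 0.04 rad of vertical and within 14 mm (seen from above) of the nominal mouth point (all of step 3); the robot touches nothing.
It fails at once if the pin is pressed against the block or jig with more than 30 N (contact force between pin and jig above 30 N).
It fails at once if the pin is dropped or shot down the bore (faster than 0.3 m/s with its foot in the bore) (linear speed of pin above 0.3 m/s and z of pin in the frame of mouth below -0.002 m and horizontal distance between pin and mouth below 0.022 m).
It fails at once if the robot's arm or fingers push on the jig or block with more than 30 N (contact force between any of the arm, the fingers and jig above 30 N).
It fails at once if another pin or a bystander is moved by more than 30 mm (distance of any of thin_pin, thick_pin, lump_a, lump_b, wrench, mug, parts_bin from where it was at the start of the episode above 0.03 m).
It also fails if it takes over 72 s, if anything falls off the work surface, if the arm or the gripper's body presses on something with over 40 N, if the wrist force passes 120 N, or if a joint passes its speed limit or range.

## Working session

There is one attempt and no reset: what is moved stays moved. The work goes in short steps, each a Python script; the robot and the scene stay as the last script left them, time stands still between calls to the robot, and variables do not carry over. Pictures are saved under pics/ and viewed, and the job is handed in when it is done.

```bash
ls; mkdir -p pics; cat > h.py <<'E'
import numpy as np, cv2
from cell import robot, grip, kin, viewer
from scipy.spatial.transform import Rotation as Rn
def cam(n):
    i=viewer.camera_info(n); return np.array(i["camera_matrix"]),np.array(i["R"]),np.array(i["t"])
def save(n,f):
    im=np.array(viewer.read_camera(n)); cv2.imwrite(f,im[:,:,::-1]); return im
def w(n,p):
    K,R,t=cam(n); return R.T@(np.array(p)-t)
def pix(n,X):
    K,R,t=cam(n); c=K@(R@np.array(X,float)+t); return c[:2]/c[2]
def onplane(n,uv,z):
    K,R,t=cam(n); d=R.T@np.linalg.inv(K)@np.array([uv[0],uv[1],1.]); o=-R.T@t
    return o+d*(z-o[2])/d[2]
E
python3 - <<'E'
from h import *
for c in ("scene","top"):
    save(c,f"pics/{c}0.png")
    K,R,t=cam(c); print(c,K.round(1).tolist(),(-R.T@t).round(1))
    for n in ["pin","mouth","jig","stand","thin_pin","thick_pin","mug","parts_bin","lump_a","wrench"]:
        for d in viewer.pinpoint(n,c)[:3]: print(c,n,round(d["confidence"],2),w(c,d["at"]).round(1))
o=robot.observe(); print(o)
E
```

```text
pics
scene [[466.4, 0.0, 274.0], [0.0, 466.4, 210.5], [0.0, 0.0, 1.0]] [1304.3  862.   855.7]
scene pin 0.72 [487.5 191.4   6.6]
scene mouth 0.72 [ 544.8 -226.4   80.5]
scene jig 0.87 [ 542.5 -229.8   -1.8]
scene jig 0.23 [480.7 267.    7.6]
scene stand 0.61 [4.903e+02 1.955e+02 3.000e-01]
scene thin_pin 0.71 [503.8 117.6   8.6]
scene thick_pin 0.55 [481.7 265.4   7.8]
scene mug 0.58 [551.  480.4  -0. ]
scene parts_bin 0.75 [ 535.9 -494.1   -1.5]
scene lump_a 0.9 [731.1 -25.3  -2.2]
scene lump_a 0.69 [362.7 443.7   5.2]
scene wrench 0.53 [ 327.8 -431.6   -0. ]
scene wrench 0.35 [362.4 445.    2. ]
top [[388.4, 0.0, 279.2], [0.0, 388.4, 210.1], [0.0, 0.0, 1.0]] [ 408.3  -11.9 1233.1]
top pin 0.63 [488.7 195.1   7.9]
top mouth 0.63 [ 546.2 -230.3   79.8]
top mouth 0.32 [736.  -22.9  -2.8]
top jig 0.68 [ 545.1 -230.3    0.7]
top stand 0.7 [488.3 193.   -0.6]
top stand 0.27 [506.2 115.8   8.3]
top thin_pin 0.6 [506.4 117.8   7.7]
top thin_pin 0.43 [482.8 270.    6. ]
top mug 0.59 [552.3 480.1  -2.2]
top parts_bin 0.71 [ 539.3 -498.9   -4. ]
top lump_a 0.83 [365.1 443.5   2.9]
top lump_a 0.81 [734.9 -24.8  -3.6]
top wrench 0.95 [ 335.8 -432.8    1.5]
{'t': 1.1, 'joints': array([ 1.23200555,  0.46745497, -0.01161679,  1.60270148,  0.00601697,
        1.07138717, -0.05631749]), 'joint_velocities': array([ 1.73434250e-04,  4.98671733e-04,  1.80269284e-04, -6.18772604e-04,
       -1.33349204e-03,  1.57150447e-03,  2.86004986e-05]), 'joint_torque': array([ 8.97311656e-04, -5.20420682e+01, -1.21229055e-02, -2.44057345e+01,
       -5.67744719e-02,  1.12970383e-02, -1.80916189e-06]), 'tcp_pos': array([ 189.44079702, -621.79636368,  214.62100326]), 'tcp_rot': array([ 2.06237181,  0.30709864, -2.06243386]), 'contact_force': array([ 0.8235336 , -0.63567068,  0.41466396]), 'wrist_torque': array([-0.03776713, -0.03955029,  0.0423282 ]), 'grip_width': 1.0003981692559067}
```

View pics/scene0.png

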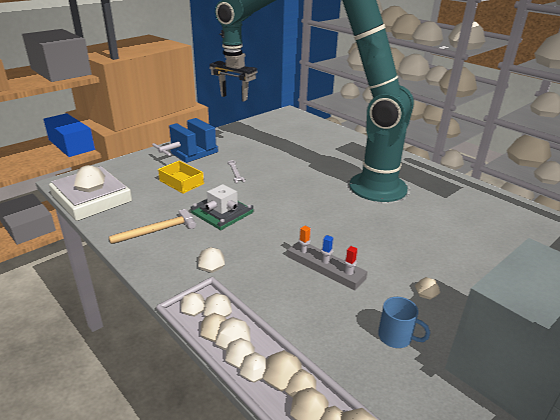

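View pics/top0.png

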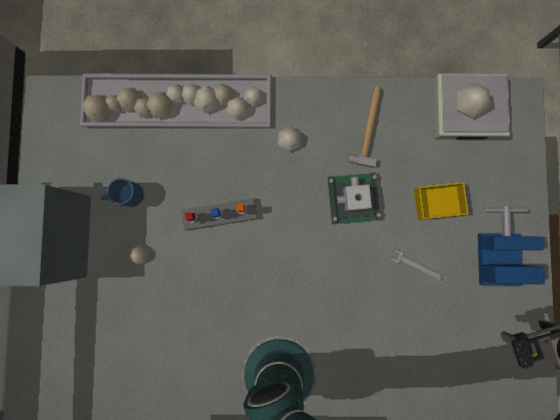

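```bash
python3 - <<'E'
import cv2
from h import *
im=cv2.imread("pics/top0.png"); s=cv2.imread("pics/scene0.png")
print(pix("top",[545,-230,80]),pix("top",[489,193,80]),pix("scene",[545,-230,80]),pix("scene",[489,193,80]))
def crop(im,c,r,f): 
    c=c.astype(int); return cv2.resize(im[c[1]-r:c[1]+r,c[0]-r:c[0]+r],None,fx=f,fy=f,interpolation=cv2.INTER_CUBIC)
a=crop(im,pix("top",[545,-230,60]),37,5);b=crop(im,pix("top",[489,193,60]),37,5)
cv2.imwrite("pics/c1.png",np.hstack([a,b]))
a=crop(s,pix("scene",[545,-230,60]),50,4)
b=crop(s,pix("scene",[489,193,60]),50,4)
cv2.imwrite("pics/c2.png",np.hstack([a,b]))
print(Rn.from_rotvec(robot.observe()["tcp_rot"]).as_matrix().round(3))
E
```

```text
[357.18190912 195.50759677] [215.15088911 213.07612204] [220.63815933 192.11470578] [327.38672159 244.53046594]
[[-0.     0.291 -0.957]
 [-0.    -0.957 -0.291]
 [-1.     0.     0.   ]]
```

View pics/c1.png

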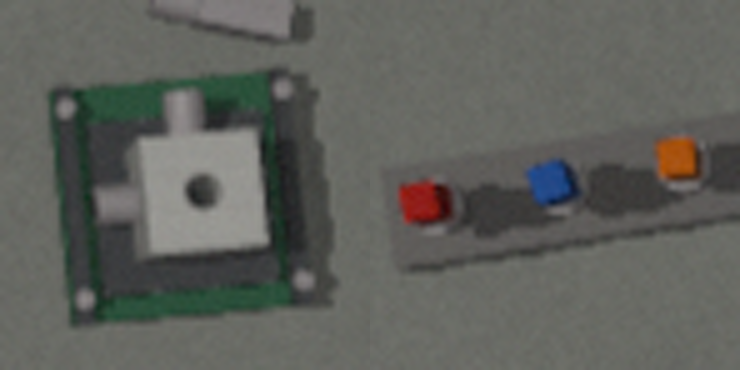

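View pics/c2.png

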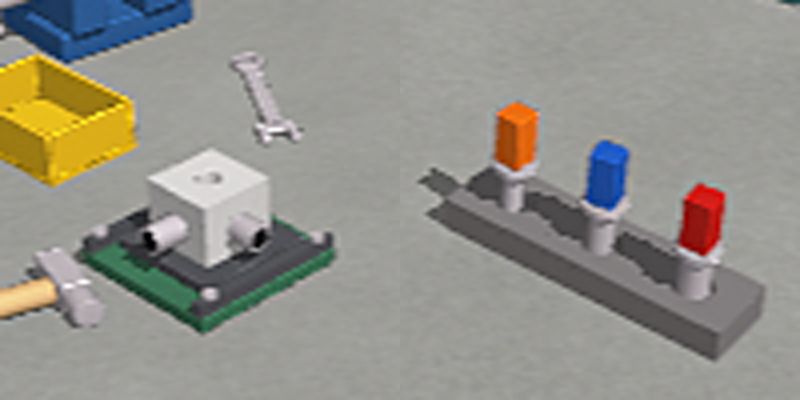

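The blue pin sits in the middle pocket. In the top view it is at about (215,213) and the bore is at about (358,197). Both cameras see the bore. Next I'll measure both at sub-pixel accuracy, plus the head's yaw.

```bash
python3 - <<'E'
from h import *
from scipy.optimize import minimize
T=cv2.imread("pics/top0.png");S=cv2.imread("pics/scene0.png")
# bore: local dark blob weighted centroid
for n,im in (("top",T),("scene",S)):
    g=cv2.cvtColor(im,cv2.COLOR_BGR2GRAY).astype(float)
    c=pix(n,[545,-230,80]).round().astype(int); r=7
    # darkest near
    p=g[c[1]-r:c[1]+r+1,c[0]-r:c[0]+r+1]; print(n,c); print(p.astype(int))
def proj_head(n,x,y,yaw,z0=62,z1=104):
    q=[]
    for z in (z0,z1):
        for sx,sy in((1,1),(1,-1),(-1,-1),(-1,1)):
            a=Rn.from_euler('z',yaw).apply([sx*11,sy*11,0]); q.append(pix(n,[x+a[0],y+a[1],z+a[2]]))
    return np.array(q)
# fit head silhouettes (blue) in each camera with free yaw
K=8
for which,(hl,hh),guess in (("pin",(105,125),(489,193)),("thin",(5,20),(505,117)),("thick",(-5,4),(482,267))):
  for n,im in (("top",T),("scene",S)):
    hsv=cv2.cvtColor(im,cv2.COLOR_BGR2HSV)
    c=pix(n,[*guess,83]).round().astype(int); r=18
    o=c-r
    sub=im[o[1]:o[1]+2*r,o[0]:o[0]+2*r].astype(float)
    if which=="pin": v=sub[:,:,0]-sub[:,:,2]
    else: v=sub[:,:,2]-sub[:,:,0]
    v=np.clip(v/ (np.percentile(v,98)*0.8),0,1)
    def model(p):
        h=cv2.convexHull(((proj_head(n,*p)-o+0.5)*K).astype(np.float32)).round().astype(np.int32)
        m=np.zeros((2*r*K,2*r*K),np.float32); cv2.fillConvexPoly(m,h,1)
        return cv2.resize(m,(2*r,2*r),interpolation=cv2.INTER_AREA)
    best=None
    for y0 in np.arange(0,90,15):
        s=minimize(lambda p:((model(p)-v)**2).sum(),[*guess,np.radians(y0)],method="Nelder-Mead",options=dict(initial_simplex=[[guess[0],guess[1],np.radians(y0)],[guess[0]+5,guess[1],np.radians(y0)],[guess[0],guess[1]+5,np.radians(y0)],[guess[0],guess[1],np.radians(y0+12)]]))
        if best is None or s.fun<best.fun: best=s
    print(which,n,best.x[:2].round(1),round(np.degrees(best.x[2])%90,1),best.fun)
E
```

```text
top [357 196]
[[149 149 146 148 149 149 146 147 148 147 147 148 148 146 149]
 [149 147 149 148 149 150 148 149 148 147 149 146 149 148 147]
 [148 151 151 149 149 152 150 150 149 152 149 148 148 147 148]
 [148 148 146 148 151 148 149 147 148 148 147 148 148 147 147]
 [146 146 147 145 148 147 139 130 126 130 140 148 151 149 151]
 [148 146 146 147 147 136 109  88  75  85 113 135 150 148 151]
 [151 147 147 148 140 108  64  61  62  73  94 113 143 148 148]
 [150 150 148 150 137  77  49  59  60  70  85 107 132 148 148]
 [150 150 150 150 135  73  38  47  55  61  76 107 129 149 151]
 [148 150 150 150 142  96  39  44  53  61  74 111 133 148 148]
 [150 148 149 149 147 122  74  44  48  62  75 118 144 149 148]
 [147 147 149 149 150 143 121  99  90  99 117 137 149 146 146]
 [148 147 146 147 148 148 150 143 134 138 151 151 151 150 151]
 [150 150 150 152 150 150 151 150 149 148 150 150 152 151 147]
 [149 150 153 151 148 150 151 149 149 150 154 151 152 151 150]]
scene [221 192]
[[157 155 153 152 148 169 210 227 223 222 214 187 159 154 157]
 [155 153 149 169 208 225 223 222 220 219 221 223 215 187 158
[... 827 characters left out ...]
ack (most recent call last):
  File "<stdin>", line 33, in <module>
    res = _minimize_neldermead(fun, x0, args, callback, bounds=bounds,
                               **options)
    fsim[j] = func(sim[j])
              ~~~~^^^^^^^^
    fx = function(np.copy(x), *(wrapper_args + args))
  File "<stdin>", line 33, in <lambda>
  File "<stdin>", line 28, in model
  File "<stdin>", line 14, in proj_head
  File "h.py", line 11, in pix
    K,R,t=cam(n); c=K@(R@np.array(X,float)+t); return c[:2]/c[2]
          ~~~^^^
  File "h.py", line 5, in cam
    i=viewer.camera_info(n); return np.array(i["camera_matrix"]),np.array(i["R"]),np.array(i["t"])
ValueError: time passes only in moves, steps and waits
```

```bash
cat > h.py <<'E'
import numpy as np, cv2, json, os
from cell import robot, grip, kin, viewer
from scipy.spatial.transform import Rotation as Rn
_c={}
def cam(n):
    if n not in _c:
        f=f"cam_{n}.json"
        if not os.path.exists(f):
            i=viewer.camera_info(n); json.dump([np.array(i[k]).tolist() for k in("camera_matrix","R","t")],open(f,"w"))
        _c[n]=[np.array(a) for a in json.load(open(f))]
    return _c[n]
def save(n,f):
    im=np.array(viewer.read_camera(n)); cv2.imwrite(f,im[:,:,::-1]); return im
def w(n,p):
    K,R,t=cam(n); return R.T@(np.array(p)-t)
def pix(n,X):
    K,R,t=cam(n); c=K@(R@np.array(X,float)+t); return c[:2]/c[2]
def onplane(n,uv,z):
    K,R,t=cam(n); d=R.T@np.linalg.inv(K)@np.array([uv[0],uv[1],1.]); o=-R.T@t
    return o+d*(z-o[2])/d[2]
E
cat > fit.py <<'E'
from h import *
from scipy.optimize import minimize
T=cv2.imread("pics/top0.png");S=cv2.imread("pics/scene0.png")
def proj_head(n,x,y,yaw,z0=62,z1=104):
    q=[]
    for z in (z0,z1):
        for sx,sy in((1,1),(1,-1),(-1,-1),(-1,1)):
            a=Rn.from_euler('z',yaw).apply([sx*11,sy*11,0]); q.append(pix(n,[x+a[0],y+a[1],z+a[2]]))
    return np.array(q)
K=8
for which,guess in (("pin",(489,193)),("thin",(505,117)),("thick",(482,267))):
  for n,im in (("top",T),("scene",S)):
    c=pix(n,[*guess,83]).round().astype(int); r=18
    o=c-r
    sub=im[o[1]:o[1]+2*r,o[0]:o[0]+2*r].astype(float)
    v=sub[:,:,0]-sub[:,:,2] if which=="pin" else sub[:,:,2]-sub[:,:,0]
    v=np.clip(v/(np.percentile(v,97)*0.8),0,1)
    def model(p):
        h=cv2.convexHull(((proj_head(n,*p)-o+0.5)*K).astype(np.float32)).round().astype(np.int32)
        m=np.zeros((2*r*K,2*r*K),np.float32); cv2.fillConvexPoly(m,h,1)
        return cv2.resize(m,(2*r,2*r),interpolation=cv2.INTER_AREA)
    best=None
    for y0 in np.arange(0,90,15):
        g=[*guess,np.radians(y0)]; sx=np.array([g]*4); sx[1,0]+=5; sx[2,1]+=5; sx[3,2]+=.2
        s=minimize(lambda p:((model(p)-v)**2).sum(),g,method="Nelder-Mead",options=dict(initial_simplex=sx))
        if best is None or s.fun<best.fun: best=s
    print(which,n,best.x[:2].round(1),round(np.degrees(best.x[2])%90,1),round(best.fun,2))
# bore ellipse fit: model ellipse interior = not face
for n,im,lvl in(("top",T,None),("scene",S,None)):
    g=cv2.cvtColor(im,cv2.COLOR_BGR2GRAY).astype(float)
    c=pix(n,[545,-230,80]).round().astype(int)+[1,0]; r=7 if n=="top" else 5
    o=c-r; p=g[o[1]:o[1]+2*r+1,o[0]:o[0]+2*r+1]
    face=np.median(p)
    v=np.clip(np.abs(face-p)/(30 if n=="top" else 18),0,1)
    if n=="scene": v[:3]=0; v[9:]=0
    def model(q):
        a=np.linspace(0,2*np.pi,40); h=np.array([pix(n,[q[0]+11.1*np.cos(t),q[1]+11.1*np.sin(t),80]) for t in a])
        m=np.zeros(((2*r+1)*16,)*2,np.float32); cv2.fillPoly(m,[((h-o+.5)*16).round().astype(np.int32)],1)
        return cv2.resize(m,(2*r+1,2*r+1),interpolation=cv2.INTER_AREA)
    g0=onplane(n,c,80)[:2]
    s=minimize(lambda q:((model(q)-v)**2).sum(),g0,method="Nelder-Mead",options=dict(initial_simplex=[g0,g0+[5,0],g0+[0,5]]))
    print("bore",n,s.x.round(1),round(s.fun,2),pix(n,[*s.x,80]))
E
python3 fit.py
```

```text
pin top [491.8 192.8] 18.3 6.81
pin scene [488.3 191.6] 27.3 4.5
thin top [507.  118.9] 12.4 6.01
thin scene [503.3 117.6] 16.6 8.51
thick top [479.6 269. ] 3.0 11.39
thick scene [475.8 266.9] 21.0 7.69
bore top [ 541.2 -232.6] 3.34 [358.04926102 196.77958732]
bore scene [ 537.7 -231.1] 3.61 [222.23606254 191.25731662]
```

```bash
cat >> h.py <<'E'
YAW=np.radians(22)
def rot(yaw,tilt=0.,flip=1):
    y=flip*np.array([np.cos(yaw),np.sin(yaw),0]); x=np.array([0,0,-1.]); z=np.cross(x,y)
    M=np.column_stack([x,y,z]); M=M@Rn.from_rotvec([0,0,tilt]).as_matrix()   # tilt about tool z
    return Rn.from_matrix(M)
E
python3 - <<'E'
from h import *
for f in(1,-1):
  for p in([490,192.3,180],[490,192.3,66],[539.5,-232,120]):
    for tl in (0,.16,-.16):
      q=kin.ik(p,rot(YAW,tl,f).as_rotvec()); print(f,p,tl,None if q is None else np.round(q,2))
E
```

```text
1 [490, 192.3, 180] 0 [ 0.41  0.57 -1.1   1.89  0.58  1.05 -0.56]
1 [490, 192.3, 180] 0.16 [ 0.5   0.5  -1.17  2.01  0.66  0.87 -0.62]
1 [490, 192.3, 180] -0.16 [ 0.37  0.71 -1.15  1.77  0.61  1.28 -0.58]
1 [490, 192.3, 66] 0 [ 0.38  0.81 -1.1   1.96  0.9   0.97 -0.8 ]
1 [490, 192.3, 66] 0.16 [ 0.26  0.59 -0.86  2.09  0.83  0.63 -0.78]
1 [490, 192.3, 66] -0.16 [ 0.26  0.81 -0.97  1.84  0.7   1.08 -0.64]
1 [539.5, -232, 120] 0 [ 0.78  0.55 -0.56  1.81  0.37  0.89  0.43]
1 [539.5, -232, 120] 0.16 [ 0.89  0.52 -0.61  1.9   0.28  0.71  0.54]
1 [539.5, -232, 120] -0.16 [ 0.65  0.6  -0.49  1.72  0.41  1.06  0.37]
-1 [490, 192.3, 180] 0 [ 0.5   0.72 -1.32  1.88  0.77  1.17  2.43]
-1 [490, 192.3, 180] 0.16 [ 0.44  0.84 -1.32  1.76  0.75  1.38  2.44]
-1 [490, 192.3, 180] -0.16 [ 0.57  0.6  -1.31  2.01  0.79  0.95  2.41]
-1 [490, 192.3, 66] 0 [ 0.48  1.01 -1.33  1.96  1.11  1.18  2.21]
-1 [490, 192.3, 66] 0.16 [ 0.42  1.09 -1.33  1.83  1.02  1.35  2.28]
-1 [490, 192.3, 66] -0.16 [ 0.53  0.95 -1.33  2.08  1.24  1.02  2.09]
-1 [539.5, -232, 120] 0 [ 0.29  0.47  0.08  1.84 -0.05  0.83 -2.37]
-1 [539.5, -232, 120] 0.16 [ 0.21  0.54  0.11  1.75  0.06  0.98 -2.48]
-1 [539.5, -232, 120] -0.16 [ 0.38  0.43  0.05  1.93 -0.21  0.68 -2.18]
```

```bash
python3 - <<'E'
from h import *
robot.goto_joints([-0.37,0.35,0,1.75,0,1.071,-0.056])
grip(0.65)
o=robot.observe(); print(o["t"],o["tcp_pos"].round(1),o["grip_width"],o["contact_force"].round(2))
for f in(1,-1):
  for p in([490,192.3,180],[490,192.3,66]):
      q=kin.ik(p,rot(YAW,0,f).as_rotvec()); print(f,p,None if q is None else np.round(q,2))
E
```

```text
4.8083 [549.7 177.4 226.8] 0.6495266661236494 [-0.14 -0.09  0.51]
1 [490, 192.3, 180] [-0.41  0.3  -0.04  1.94  0.01  0.9  -0.07]
1 [490, 192.3, 66] [-0.41  0.47 -0.03  2.01  0.02  0.66 -0.07]
-1 [490, 192.3, 180] [-1.4   0.67  1.36  1.99 -0.74  1.11 -2.48]
-1 [490, 192.3, 66] [-0.87  0.52  0.55  2.04 -0.41  0.69 -2.82]
```

```bash
python3 - <<'E'
from h import *
r=rot(YAW).as_rotvec()
robot.movep([490,192.3,160],r)
robot.servo_line([490,192.3,112],100)
im=save("scene","pics/s1.png"); t=save("top","pics/t1.png")
a=cv2.resize(im[180:310,260:400],None,fx=3,fy=3,interpolation=cv2.INTER_CUBIC); b=cv2.resize(t[150:280,145:275],None,fx=3,fy=3,interpolation=cv2.INTER_CUBIC)
cv2.imwrite("pics/p1.png",np.hstack([a,b])[:,:,::-1])
o=robot.observe(); print(o["t"],o["tcp_pos"].round(1),o["contact_force"].round(2))
E
```

```text
5.9917 [490.8 192.6 112.8] [ 0.21  0.31 -0.25]
```

View pics/p1.png

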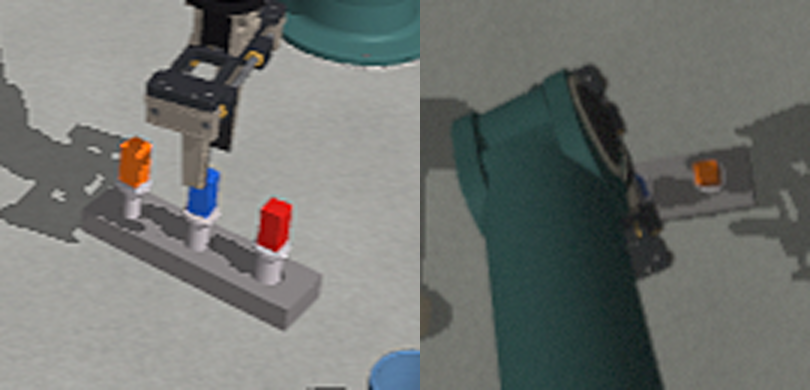

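The near finger (about (325,235) in the scene picture) lines up with the blue head, and the neighbouring pins are clear. I'll go down and grip.

```bash
python3 - <<'E'
from h import *
robot.servo_line([490,192.3,66],80)
o=robot.observe(); print(o["t"],o["tcp_pos"].round(1),o["contact_force"].round(2))
grip(0.0,12); o=robot.observe(); print(o["grip_width"]*92)
grip(0.0,45); o=robot.observe(); print(o["t"],o["grip_width"]*92,o["contact_force"].round(2),o["tcp_pos"].round(2))
robot.servo_line([490,192.3,100],60)
robot.servo_line([490,192.3,180],150)
robot.hold(.2)
im=save("scene","pics/s2.png")
cv2.imwrite("pics/p2.png",cv2.resize(im[100:300,220:420],None,fx=3,fy=3,interpolation=cv2.INTER_CUBIC)[:,:,::-1])
o=robot.observe(); print(o["t"],o["tcp_pos"].round(1),o["contact_force"].round(2),o["wrist_torque"].round(3))
E
```

```text
6.7167 [490.2 192.4  66. ] [-1.14  0.26 -0.22]
21.73062802369422
7.5833 22.071169214875834 [ 0.37 -0.82  2.61] [490.17 192.39  66.17]
9.2333 [489.5 192.  179. ] [ 0.63  0.32 -1.58] [-0.077 -0.123  0.049]
```

View pics/p2.png

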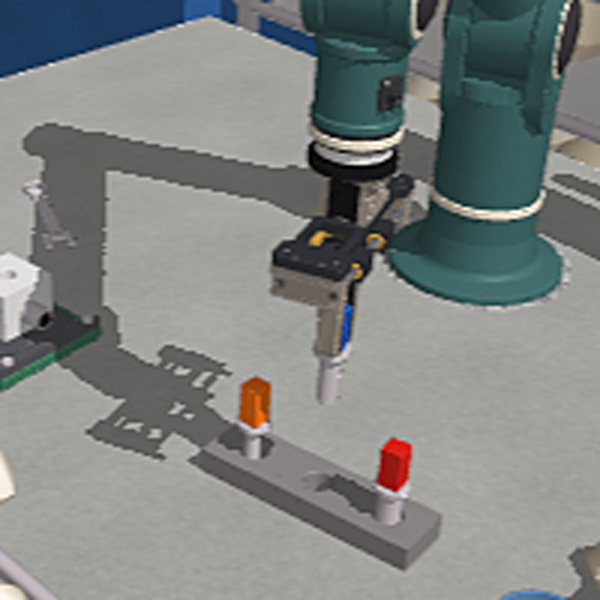

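The pin is gripped: the opening reads 22 mm and it hangs straight below the fingers, clear of the stand. Next I'll move it tilted above the bore and measure it against the bore in the pictures.

```bash
cat >> h.py <<'E'
U=np.array([np.cos(YAW),np.sin(YAW),0]); V=np.array([-U[1],U[0],0])
L0=60.
def up(th): return U*np.sin(th)+np.array([0,0,np.cos(th)])
def tcp_for(foot,th): return np.array(foot,float)+L0*up(th), rot(YAW,-th).as_rotvec()
def foot_now(o=None):
    o=o or robot.observe(); M=Rn.from_rotvec(o["tcp_rot"]).as_matrix(); return o["tcp_pos"]+L0*M[:,0]
def st(n=4,dt=.02):
    F=[];
    for i in range(n):
        robot.hold(dt); o=robot.observe(); F.append(np.r_[o["contact_force"],o["wrist_torque"]])
    F=np.mean(F,0); return o,F
E
python3 - <<'E'
from h import *
robot.servo_line([490,192.3,205],150)
p,r=tcp_for([539.5,-232,125],0.16)
q=kin.ik(p,r); print(np.round(q,2), robot.observe()["joints"].round(2))
E
```

```text
[0.14 0.47 0.19 1.69 0.02 1.11 0.69] [-0.41  0.27 -0.04  1.91  0.01  0.96 -0.06]
```

```bash
python3 - <<'E'
from h import *
p,r=tcp_for([539.5,-232,125],0.16)
robot.movep(p,r)
p,r=tcp_for([539.5,-232,98],0.16); robot.servo_line(p,80)
o,F=st(5); print(o["t"],foot_now(o).round(2),p.round(2),o["tcp_pos"].round(2),F.round(2))
im=save("scene","pics/s3.png"); t=save("top","pics/t3.png")
for d in viewer.pinpoint("pin","scene")[:1]: print(d["confidence"],w("scene",d["at"]).round(1))
a=cv2.resize(im[120:235,160:280],None,fx=5,fy=5,interpolation=cv2.INTER_CUBIC)
cv2.imwrite("pics/p3.png",a[:,:,::-1])
print(np.array(pix("scene",foot_now(o)))-[160,120])
E
```

```text
11.6917 [ 539.68 -232.11   98.07] [ 548.36 -228.42  157.23] [ 548.54 -228.52  157.3 ] [ 0.11 -0.16 -1.87  0.05 -0.33 -0.03]
0.46 [ 536.9 -234.4   98.4]
[61.3349209  66.55778171]
```

View pics/p3.png

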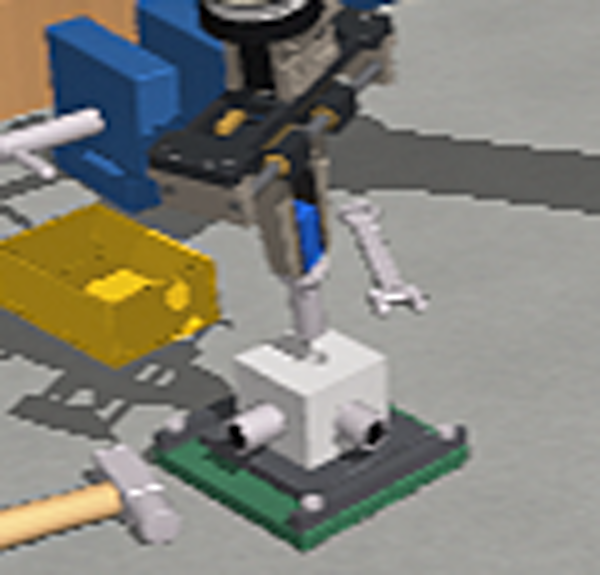

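View pics/t3.png

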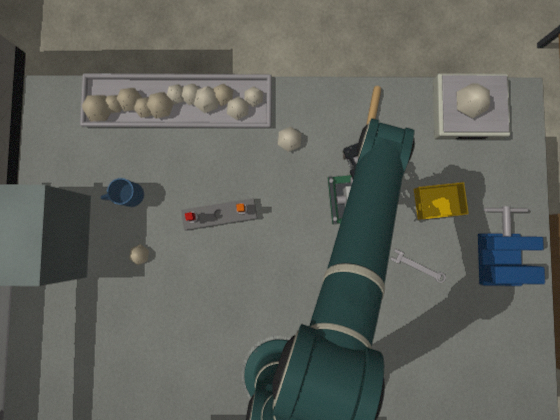

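The pin hangs tilted over the block, with its foot at about (222,188) against a predicted (221.3,186.6). The bore is visible just below and to the right. The kinematics agree with the picture to about 1 px. I'll start the gentle descent with the low edge near the bore's centre.

```bash
cat >> h.py <<'E'
def go(foot,th,feed=20,n=3):
    p,r=tcp_for(foot,th); robot.servo_line(p,feed,rotation=r); o,F=st(n,.015); return o,F
def uv(f,b): d=np.array(f)[:2]-b; return np.array([d@U[:2],d@V[:2]])
def xy(b,u,v): return np.array(b)+u*U[:2]+v*V[:2]
B0=np.array([539.5,-232.])
E
python3 - <<'E'
from h import *
th=.16
go([*xy(B0,-6,0),98],th,60); o,F0=st(8); print(o["t"],F0.round(2))
np.save("F0.npy",F0)
o,F=go([*xy(B0,-6,0),84],th,40); print(o["t"],(F-F0).round(2))
z=84
while z>78.6:
    z-=.5; o,F=go([*xy(B0,-6,0),z],th,12); d=F-F0; f=foot_now(o)
    print(round(o["t"],2),z,f.round(2),d[:3].round(2),d[3:].round(2))
    if np.linalg.norm(d[:3])>3.5: break
E
```

```text
12.275 [ 0.29 -0.19 -2.23  0.08 -0.32  0.  ]
12.825 [-0.16  0.27 -0.3   0.   -0.03 -0.02]
13.12 83.5 [ 534.03 -234.28   83.65] [-0.46  0.24 -0.15] [-0.02 -0.01  0.01]
13.43 83.0 [ 533.95 -234.24   83.  ] [-0.34 -0.05  0.19] [-0.   -0.01 -0.  ]
13.72 82.5 [ 533.94 -234.27   82.48] [-0.24  0.4  -0.07] [ 0.01 -0.02 -0.02]
14.03 82.0 [ 533.92 -234.26   81.98] [-0.56  0.46  0.25] [-0.02 -0.01 -0.01]
14.32 81.5 [ 533.89 -234.26   81.46] [-0.73 -0.22  0.31] [0.01 0.01 0.02]
14.62 81.0 [ 533.91 -234.22   80.97] [-0.42 -0.28  0.1 ] [-0.02 -0.   -0.03]
14.93 80.5 [ 533.97 -234.26   80.52] [-0.19  0.38 -0.  ] [-0.07 -0.02 -0.04]
15.22 80.0 [ 533.99 -234.32   80.2 ] [-0.85 -0.1   2.34] [-0.04  0.09 -0.03]
15.53 79.5 [ 534.06 -234.33   79.94] [-0.39  0.38  5.63] [ 0.    0.49 -0.03]
```

```bash
python3 - <<'E'
from h import *
th=.16; F0=np.load("F0.npy")
u=-6; z=80.8
o,F=go([*xy(B0,u,0),z],th,15); d=F-F0; print((d).round(2),foot_now(o).round(2))
while u<5:
    u+=.8; o,F=go([*xy(B0,u,0),z],th,12); d=F-F0; f=foot_now(o)
    print(round(o["t"],2),round(u,1),uv(f,B0).round(2),f[2].round(2),"fu fv fz",(d[:2]@U[:2]).round(2),(d[:2]@V[:2]).round(2),d[2].round(2),d[3:].round(2))
    if np.linalg.norm(d[:3])>3: break
E
```

```text
[-0.27  0.46  0.69 -0.04 -0.05  0.01] [ 533.89 -234.15   80.39]
16.12 -5.2 [-5.28  0.09] 80.57 fu fv fz -0.6 0.29 0.32 [-0.03 -0.02 -0.02]
16.43 -4.4 [-4.39  0.01] 80.79 fu fv fz -0.38 0.65 0.46 [-0.06 -0.03  0.01]
16.73 -3.6 [-3.56  0.02] 80.79 fu fv fz 0.19 0.36 -0.05 [-0.06 -0.01  0.02]
17.02 -2.8 [-2.75  0.03] 80.79 fu fv fz -0.43 -0.19 0.08 [ 0.01  0.01 -0.02]
17.32 -2.0 [-1.96  0.02] 80.79 fu fv fz -0.38 0.31 -0.05 [-0.   -0.    0.01]
17.62 -1.2 [-1.18 -0.  ] 80.8 fu fv fz -0.54 0.11 -0.14 [-0.06  0.02 -0.01]
17.93 -0.4 [-0.36 -0.  ] 80.81 fu fv fz -0.07 0.43 -0.16 [-0.03  0.01 -0.01]
18.23 0.4 [ 0.44 -0.01] 80.8 fu fv fz -0.14 0.48 -0.03 [0.01 0.01 0.01]
18.52 1.2 [1.24 0.  ] 80.8 fu fv fz -0.34 -0.13 0.23 [-0.01  0.02 -0.01]
18.82 2.0 [1.99 0.01] 80.77 fu fv fz -0.34 0.67 -0.14 [ 0.   -0.03  0.02]
19.12 2.8 [2.82 0.02] 80.79 fu fv fz -0.04 0.35 0.21 [-0.   -0.01  0.02]
19.43 3.6 [ 3.54 -0.04] 80.79 fu fv fz -0.37 0.45 0.44 [-0.05  0.05 -0.02]
19.73 4.4 [ 3.83 -0.05] 80.74 fu fv fz -1.94 -0.37 0.14 [-0.22  0.49 -0.  ]
20.02 5.2 [ 4.08 -0.07] 80.68 fu fv fz -4.0 0.2 1.47 [-0.54  1.27 -0.01]
```

The low edge touched the bore's +u wall at u≈3.65, so the bore centre is at u≈2.6. Lateral stiffness is about 4 N/mm, so the arm is soft. I'll descend tilted with a small sideways force-follow.

```bash
cat >> h.py <<'E'
def rep(o,F,F0,c=None):
    d=F-F0; f=foot_now(o); l=np.array([d[:2]@U[:2],d[:2]@V[:2]])
    print(round(o["t"],2),"cmd",None if c is None else np.round(c,2),"uv",uv(f,B0).round(2),"z",f[2].round(2),"fuvz",l.round(1),d[2].round(1),"M",d[3:].round(2))
    return l,d[2],f
E
python3 - <<'E'
from h import *
th=.16; F0=np.load("F0.npy")
u,v,z=1.9,0.,80.8
o,F=go([*xy(B0,u,v),z],th,15); rep(o,F,F0,[u,v,z])
while z>76.6:
    z-=.5; o,F=go([*xy(B0,u,v),z],th,15); l,fz,f=rep(o,F,F0,[u,v,z])
    if abs(l).max()>1: 
        k=np.where(abs(l)>.8,l,0)*.15; u+=np.clip(k[0],-.5,.5); v+=np.clip(k[1],-.5,.5)
    if fz>5 or abs(l).max()>6: break
E
```

```text
20.44 cmd [ 1.9  0.  80.8] uv [3.06 0.15] z 80.99 fuvz [-0.2  0.1] 0.1 M [-0.02 -0.   -0.02]
20.74 cmd [ 1.9  0.  80.3] uv [2.05 0.03] z 80.27 fuvz [-0.1  0.3] -0.1 M [-0.02 -0.02 -0.  ]
21.04 cmd [ 1.9  0.  79.8] uv [1.9 0. ] z 79.78 fuvz [-0.6  0.2] 0.2 M [-0.01 -0.01 -0.02]
21.34 cmd [ 1.9  0.  79.3] uv [ 1.89 -0.01] z 79.31 fuvz [0.2 0.3] 0.0 M [-0.02 -0.05  0.02]
21.64 cmd [ 1.9  0.  78.8] uv [1.89 0.04] z 78.75 fuvz [-0.4  0.3] 0.5 M [-0.04 -0.   -0.01]
21.94 cmd [ 1.9  0.  78.3] uv [1.9  0.04] z 78.28 fuvz [0.4 0.1] -0.0 M [-0.01 -0.02 -0.  ]
22.24 cmd [ 1.9  0.  77.8] uv [1.87 0.02] z 77.78 fuvz [-0.3  0. ] -0.2 M [-0.01 -0.    0.01]
22.54 cmd [ 1.9  0.  77.3] uv [1.87 0.  ] z 77.28 fuvz [-0.4  0.4] -0.3 M [-0.   -0.04 -0.02]
22.84 cmd [ 1.9  0.  76.8] uv [1.86 0.05] z 76.76 fuvz [-0.5  0.2] 0.0 M [ 0.    0.   -0.01]
23.14 cmd [ 1.9  0.  76.3] uv [1.91 0.  ] z 76.31 fuvz [-0.1 -0.1] 0.6 M [-0.03 -0.02  0.02]
```

The tilted foot is 3.7 mm below the face, with no contact force. Now I'll straighten it under force-follow.

```bash
python3 - <<'E'
from h import *
F0=np.load("F0.npy"); u,v,z=1.9,0.,76.3
for th in np.linspace(.14,0,8):
    u=min(u+.09,2.6) if th<.16 else u
    o,F=go([*xy(B0,u,v),z],th,25); print(round(th,2),end=" "); l,fz,f=rep(o,F,F0,[u,v,z])
    k=np.where(abs(l)>.9,l,0)*.15; u+=np.clip(k[0],-.5,.5); v+=np.clip(k[1],-.5,.5)
    if fz>6 or abs(l).max()>7: break
print(u,v)
im=save("scene","pics/s4.png"); cv2.imwrite("pics/p4.png",cv2.resize(im[120:235,160:280],None,fx=5,fy=5,interpolation=cv2.INTER_CUBIC)[:,:,::-1])
E
```

```text
0.14 23.44 cmd [ 1.99  0.   76.3 ] uv [ 1.96 -0.05] z 76.45 fuvz [-0.2  0.1] 0.2 M [-0.   -0.01 -0.04]
0.12 23.74 cmd [ 2.08  0.   76.3 ] uv [2.33 0.1 ] z 76.4 fuvz [-0.4  0. ] 0.1 M [-0.04  0.02 -0.02]
0.1 24.04 cmd [ 2.17  0.   76.3 ] uv [2.53 0.14] z 76.37 fuvz [0.1 0.4] -0.2 M [-0.04  0.07 -0.  ]
0.08 24.34 cmd [ 2.26  0.   76.3 ] uv [2.63 0.17] z 76.37 fuvz [-0.4  0.3] 0.4 M [-0.06  0.08 -0.02]
0.06 24.64 cmd [ 2.35  0.   76.3 ] uv [2.75 0.18] z 76.4 fuvz [-0.2  0.4] -0.1 M [-0.06  0.13 -0.  ]
0.04 24.94 cmd [ 2.44  0.   76.3 ] uv [2.89 0.17] z 76.38 fuvz [-0.1  0.1] -0.1 M [-0.05  0.15  0.03]
0.02 25.24 cmd [ 2.53  0.   76.3 ] uv [3.01 0.16] z 76.41 fuvz [0.  0.8] -0.1 M [-0.1   0.18 -0.01]
0.0 25.54 cmd [ 2.6  0.  76.3] uv [3.09 0.16] z 76.41 fuvz [-0.5  0. ] -0.1 M [-0.12  0.18  0.02]
2.6 0.0
```

View pics/p4.png

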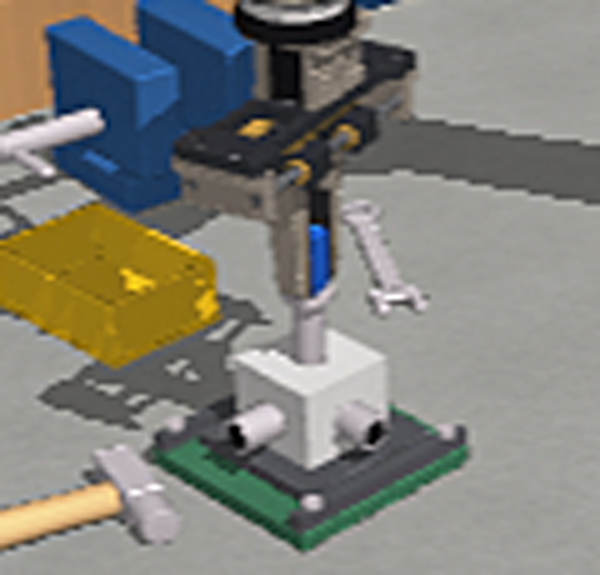

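The pin is upright with its shaft in the bore at about (222,190), and forces are near zero. Now I'll slide it down step by step.

```bash
cat > down.py <<'E'
from h import *
import sys
F0=np.load("F0.npy"); u,v,z,step,zend=map(float,sys.argv[1:6])
while z>zend:
    z-=step; o,F=go([*xy(B0,u,v),z],0.,20); l,fz,f=rep(o,F,F0,[u,v,z])
    k=np.where(abs(l)>.9,l,0)*.15; u+=np.clip(k[0],-.4,.4); v+=np.clip(k[1],-.4,.4)
    if fz>4 or abs(l).max()>6: print("stop"); break
print(u,v,z)
E
python3 down.py 2.6 0 76.3 1.2 60
```

```text
25.89 cmd [ 2.6  0.  75.1] uv [2.81 0.19] z 75.0 fuvz [-0.3  0.6] 0.1 M [-0.11  0.21 -0.02]
26.19 cmd [ 2.6  0.  73.9] uv [2.58 0.05] z 73.83 fuvz [-0.2  0. ] -0.6 M [-0.12  0.2   0.01]
26.49 cmd [ 2.6  0.  72.7] uv [2.56 0.01] z 72.64 fuvz [-0.5  0.5] 0.5 M [-0.1   0.18 -0.  ]
26.79 cmd [ 2.6  0.  71.5] uv [ 2.57 -0.  ] z 71.46 fuvz [-0.2  0.3] -0.2 M [-0.13  0.21 -0.04]
27.09 cmd [ 2.6  0.  70.3] uv [2.56 0.04] z 70.24 fuvz [-0.1  0.4] 0.7 M [-0.13  0.2   0.  ]
27.39 cmd [ 2.6  0.  69.1] uv [2.58 0.03] z 69.05 fuvz [-0.5  0.4] 0.2 M [-0.09  0.2   0.  ]
27.69 cmd [ 2.6  0.  67.9] uv [2.54 0.04] z 67.84 fuvz [-0.3  0.4] 0.5 M [-0.09  0.2  -0.01]
27.99 cmd [ 2.6  0.  66.7] uv [2.59 0.03] z 66.67 fuvz [-0.6  0.3] 0.3 M [-0.12  0.22  0.  ]
28.29 cmd [ 2.6  0.  65.5] uv [2.62 0.02] z 65.47 fuvz [-0.5  0.2] 0.2 M [-0.12  0.2  -0.02]
28.59 cmd [ 2.6  0.  64.3] uv [2.56 0.04] z 64.25 fuvz [-0.1  0.6] 0.0 M [-0.12  0.18 -0.  ]
28.89 cmd [ 2.6  0.  63.1] uv [2.54 0.01] z 63.06 fuvz [0.3 0.2] 0.2 M [-0.11  0.21  0.01]
29.19 cmd [ 2.6  0.  61.9] uv [2.59 0.06] z 61.86 fuvz [-0.5  0. ] -0.1 M [-0.11  0.21  0.  ]
29.49 cmd [ 2.6  0.  60.7] uv [2.58 0.04] z 60.64 fuvz [-0.7  0.6] -0.2 M [-0.1   0.2  -0.03]
29.79 cmd [ 2.6  0.  59.5] uv [2.55 0.04] z 59.43 fuvz [0.2 0.3] -0.0 M [-0.08  0.22 -0.05]
2.6 0.0 59.49999999999996
```

```bash
python3 down.py 2.6 0 59.5 1.2 33 && echo ---; 
```

```text
30.09 cmd [ 2.6  0.  58.3] uv [2.58 0.  ] z 58.25 fuvz [-0.1 -0. ] -0.1 M [-0.1   0.18 -0.  ]
30.39 cmd [ 2.6  0.  57.1] uv [2.56 0.01] z 57.05 fuvz [-1.1  0.3] 0.0 M [-0.11  0.24  0.  ]
30.69 cmd [ 2.43  0.   55.9 ] uv [2.42 0.03] z 55.86 fuvz [-0.1  0.6] 0.2 M [-0.1   0.19 -0.01]
30.99 cmd [ 2.43  0.   54.7 ] uv [2.4  0.02] z 54.65 fuvz [-0.2  0.6] 0.1 M [-0.14  0.21 -0.  ]
31.29 cmd [ 2.43  0.   53.5 ] uv [2.43 0.02] z 53.46 fuvz [-0.2  0.7] 0.5 M [-0.12  0.18  0.01]
31.59 cmd [ 2.43  0.   52.3 ] uv [2.4  0.04] z 52.22 fuvz [-0.   0.1] -0.2 M [-0.12  0.18 -0.01]
31.89 cmd [ 2.43  0.   51.1 ] uv [2.39 0.03] z 51.06 fuvz [-0.1  0.4] 0.2 M [-0.13  0.23 -0.  ]
32.19 cmd [ 2.43  0.   49.9 ] uv [2.4 0. ] z 49.84 fuvz [-0.1  0.1] -0.3 M [-0.1   0.21  0.03]
32.49 cmd [ 2.43  0.   48.7 ] uv [2.37 0.01] z 48.66 fuvz [-0.7  0.1] 0.4 M [-0.07  0.2   0.01]
32.79 cmd [ 2.43  0.   47.5 ] uv [2.38 0.02] z 47.45 fuvz [0.1 0.3] 0.0 M [-0.11  0.22 -0.01]
33.09 cmd [ 2.43  0.   46.3 ] uv [2.42 0.01] z 46.26 fuvz [-0.3  0.5] -0.4 M [-0.08  0.2  -0.02]
33.39 cmd [ 2.43  0.   45.1 ] uv [2.39 0.03] z 45.
[... 452 characters left out ...]
  39.1 ] uv [2.41 0.05] z 39.06 fuvz [-0.  -0.1] -0.1 M [-0.12  0.24 -0.01]
35.19 cmd [ 2.43  0.   37.9 ] uv [2.41 0.06] z 37.83 fuvz [ 0.3 -0.1] 0.2 M [-0.1   0.22 -0.01]
35.49 cmd [ 2.43  0.   36.7 ] uv [2.4  0.01] z 36.65 fuvz [-0.4  0.4] -0.0 M [-0.12  0.2   0.02]
35.79 cmd [ 2.43  0.   35.5 ] uv [ 2.38 -0.02] z 35.45 fuvz [-0.1 -0. ] 0.1 M [-0.12  0.24  0.02]
36.09 cmd [ 2.43  0.   34.3 ] uv [2.39 0.02] z 34.24 fuvz [-0.3  0.1] -0.1 M [-0.08  0.19  0.02]
36.39 cmd [ 2.43  0.   33.1 ] uv [2.37 0.03] z 33.03 fuvz [-0.6  0.2] -0.1 M [-0.11  0.21 -0.03]
36.69 cmd [ 2.43  0.   31.9 ] uv [2.41 0.01] z 31.86 fuvz [-0. -0.] -0.4 M [-0.13  0.22 -0.02]
2.430984428909532 0.0 31.899999999999938
---
```

```bash
sed -i 's/fz>4/fz>3.0/' down.py; python3 down.py 2.43 0 31.9 0.4 28; python3 - <<'E'
from h import *
o,F=st(8); rep(o,F,np.load("F0.npy"))
im=save("scene","pics/s5.png"); cv2.imwrite("pics/p5.png",cv2.resize(im[120:235,160:280],None,fx=5,fy=5,interpolation=cv2.INTER_CUBIC)[:,:,::-1])
E
```

```text
36.99 cmd [ 2.43  0.   31.5 ] uv [ 2.46 -0.01] z 31.52 fuvz [-0.1  0.5] -0.1 M [-0.13  0.21 -0.02]
37.29 cmd [ 2.43  0.   31.1 ] uv [ 2.43 -0.  ] z 31.1 fuvz [0.1 0.5] -0.3 M [-0.09  0.18  0.01]
37.59 cmd [ 2.43  0.   30.7 ] uv [2.43 0.04] z 30.67 fuvz [0.1 0.2] 0.5 M [-0.1   0.19 -0.  ]
37.89 cmd [ 2.43  0.   30.3 ] uv [2.41 0.01] z 30.27 fuvz [-0.4  0.9] 0.1 M [-0.08  0.2  -0.01]
38.19 cmd [ 2.43  0.   29.9 ] uv [ 2.47 -0.05] z 30.24 fuvz [-1.4  1.2] 4.5 M [0.06 0.57 0.01]
stop
2.215615201765429 0.1764190778785907 29.900000000000006
38.33 cmd None uv [ 2.42 -0.04] z 30.22 fuvz [-1.7  1.6] 5.2 M [0.09 0.63 0.02]
```

View pics/p5.png

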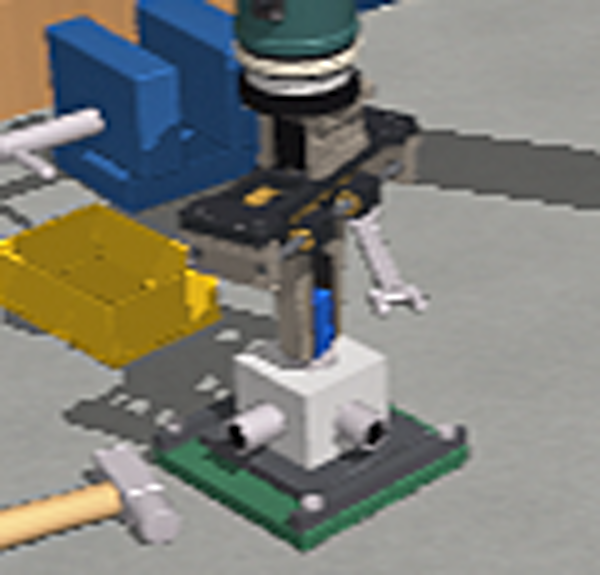

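The collar is seated: foot at z≈30.2 with 5 N of contact. I'll ease off, open gently and lift away.

```bash
python3 - <<'E'
from h import *
o,F=go([*xy(B0,2.43,0),30.1],0.,10); rep(o,F,np.load("F0.npy"))
grip(0.0,5); grip(0.5); o,F=st(4); rep(o,F,np.load("F0.npy")); print(o["grip_width"]*92)
p=o["tcp_pos"].copy(); robot.servo_line([p[0],p[1],p[2]+50],60); robot.servo_line([p[0],p[1],p[2]+130],150)
robot.goto_joints(np.array(robot.observe()["joints"])+[0.9,0,0,0,0,0,0])
robot.hold(.3)
o=robot.observe(); print(o["t"],o["tcp_pos"].round(0),o["contact_force"].round(2))
im=save("scene","pics/s6.png"); t=save("top","pics/t6.png")
cv2.imwrite("pics/p6.png",np.hstack([cv2.resize(im[140:240,170:270],None,fx=4,fy=4,interpolation=cv2.INTER_CUBIC),cv2.resize(t[150:250,310:410],None,fx=4,fy=4,interpolation=cv2.INTER_CUBIC)])[:,:,::-1])
for c in("scene","top"):
    for d in viewer.pinpoint("pin",c)[:1]: print(c,round(d["confidence"],2),w(c,d["at"]).round(1))
E
```

```text
38.67 cmd None uv [2.43 0.  ] z 30.19 fuvz [-0.9  1.2] 5.9 M [0.1  0.69 0.02]
39.49 cmd None uv [ 2.43 -0.02] z 30.07 fuvz [-0.1  0.3] 2.3 M [-0.11  0.2  -0.02]
45.79180214384002
43.3167 [ 156. -567.  219.] [-0.66  0.18  0.25]
scene 0.46 [ 539.4 -232.8   30.1]
top 0.43 [ 538.8 -228.9   32.5]
```

View pics/p6.png

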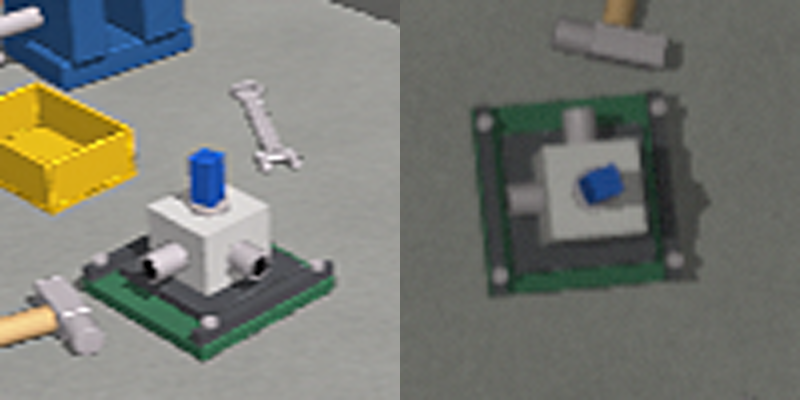

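View pics/t6.png

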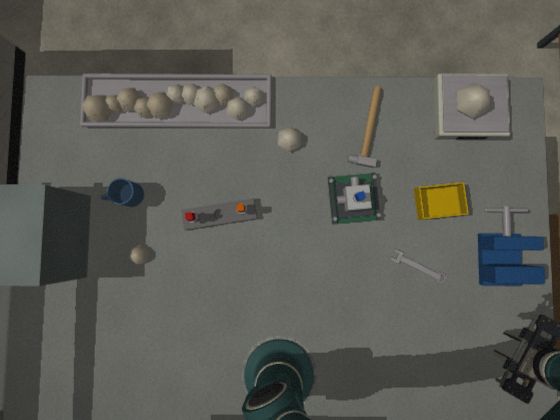

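The pin stands upright in the block with its collar flush on the face: scene picture about (222,190), top about (361,196). The arm is clear and the other things look unmoved. I'll hand the job in.

```bash
python3 -c "
from h import *
print(robot.job_done())"
```

```text
the job is handed in; nothing more can be done
None
```

The blue pin is home in the bore, let go and standing upright, and the job is handed in at about 43 s of the 72 s. `job_done` gives no verdict, so this rests on my own checks.

- **Pick-up:** I took the pin from the middle pocket, gripping it across its square head.
- **Edge-first entry:** I tilted it 0.16 rad (about 9°) and felt for the bore wall, with a sideways push of about 4 N. The tilted foot then went 3.7 mm below the face without touching.
- **Straightening and seating:** I straightened it and slid it down in 0.4–1.2 mm steps with almost no contact force. The collar met the face at about 5–6 N, with the foot at z ≈ 30.1–30.2 mm, where 30.0 is expected. I then opened the gripper and moved the arm away.
- **Last checks:** The pictures show the pin upright with its collar on the block, and the other things look unmoved. The networks put the foot at (539, -233, 30) from the scene camera and (539, -229, 32.5) from the top camera, about 6 mm from the nominal mouth point.
- **Disagreements:** The two cameras differed by about 3.5 mm in x on the first bore measurement, so I used their average and then the feel of the wall. The first touch, about 1 mm into the bore, caught its edge at about 6 N, so I backed off and found the wall from there.

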